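# Short spin in the microcentrifuge

## Robot

A 6-joint arm with a two-finger parallel gripper is mounted at the origin on the work surface. World frame = base frame: x ahead of the robot, y to its left, z up, the work surface at z = 0. Lengths are in mm, angles in rad, forces in N, time in s.
With the tool pointing down it reaches from about 275 to 825 mm from the base axis. Payload 4.9 kg.
Tool frame: the origin (TCP) lies at the very end of the fingers, on their centre line; the grasp point (between the pads) lies 19 mm behind it; z points along the fingers, y is the direction in which the jaws open and shut (so a half turn about z gives the same grasp; the last joint's range is limited). The gripper opens to 85 mm and grips with 20 to 120 N. Pads are 22 mm wide; open, the fingers measure 114 mm over their backs; the gripper's body (76 mm by 85 mm) begins 54 mm behind the grasp point. The pads swing forward as they close: fully open they stand 13 mm farther back than shut.
Start: joints at [1.162, 0.326, -0.193, 1.052, 0, 1.437], TCP at [149.239, 529.383, 231.281] pointing down, gripper open.
Joint ranges: [-2.65, 2.65], [-0.97, 1.79], [-1.3, 1.35], [-1.93, 2.1], [-1.47, 1.37], [-3.14, 3.14]. Speed limits (rad/s): [2.57, 2.57, 3.14, 3.14, 3.14, 3.14].

## Interface

Orientations are given as [roll, pitch, yaw] about the fixed x, y, z axes, in that order (R = Rz(yaw) Ry(pitch) Rx(roll)).
In Python, from bench import bot, solve_ik, imaging gives the robot as it stands. Calls block until the motion is done:
- bot.move_ptp(position, orientation): joint-space move of the TCP to a pose.
- bot.movel(position, rot=None, max_speed=150, threshold=None): straight line of the TCP; rot=None keeps the orientation; max_speed is the mean speed in mm/s. With threshold (N) it stops when the force on the tool has changed by that much, and returns True; else False.
- bot.move_j(angles): joint-space move.
- bot.grip(opening, effort=None): opening from 0.0 (shut) to 1.0 (fully open); effort is the grip in N (None keeps the last); returns when the fingers have stopped.
- bot.dwell(seconds).
- solve_ik(position, orientation): joint angles nearest the present ones, or None.
- bot.get_state(): the state.
- imaging.capture(name): name is "scene" or "top" or "wrist"; returns the picture (400x640x3 uint8, blue, green, red); there is no depth.
- imaging.camera_model(name): a dict with "K" (3x3 intrinsics, pixels), "position" and "rotation" of the camera in the world. Camera axes: x right, y up, looking along -z (the intrinsics and any distortion apply to the point x, -y, -z); pixel columns grow to the right and rows downward; lengths in mm; the calibration is good to about 2 mm. A picture is of the moment at which its call begins: read the wrist's pose just before it. camera_model takes no time and is no camera call; for the wrist camera it gives the pose at the moment of the call.
A pose or a line that the arm cannot do raises bot.IKError and nothing moves.
- bot.sign_off(): hands the job in, once; it reports no verdict.
The state is a dict: "t": time; "qpos": joint angles; "joint_velocities": joint speeds; "effort": joint torques, N m; "tcp_pos": TCP position; "orientation": TCP orientation; "contact_force": force on the tool from outside, world axes, zero at the start; "wrist_torque": the same for the moment, N m; "opening": opening from 0.0 (shut) to 1.0 (fully open).
Only numpy, scipy, OpenCV 4.12 (cv2) and the standard library are available. Lean on these libraries where they do the work, as an engineer would, in place of code of your own. Each camera call takes 0.05 s, during which the arm holds its last target. There are 200 camera calls.

## Task

Give the tubes in the microcentrifuge a short spin: gently push its lid down until it is fully shut, then reach the closed fingertips into the right-hand well in its front deck, press the sunken oblong short-spin key right down, keep it down for three seconds and let it come back up. Finish clear of the machine with its lid still shut. Only touch and push: do not lift or shift the centrifuge, do not press the round lid-release key in the left-hand well, and leave the other things on the bench where they are.

Things in the scene. Friction and masses are not known exactly. Their poses are not given: they have to be found in the camera images.
- centrifuge: White microcentrifuge, 5 kg, loose on rubber feet, 280 mm deep (x), 206 wide (y). Origin: middle of its underside, z up. Its front looks along its own -x, to the robot; its +y is on the robot's left. Front deck: top at z = 100 mm, x = -145 to -55 mm, with two wells, each with a key at its bottom. Behind it the rotor chamber, rim at z = 115 mm; top of the shut lid at z = 127 mm
- lid (a joint): Angle of the centrifuge's lid in rad: 0 = fully shut, about 0.7 to 1.15 at the start, 1.45 fully open. It is hinged along its rear edge and its stiff hinge keeps it wherever it is left, so it has to be pushed all the way down (2 to 3 N near the front edge)
- lid_hinge (a point): Point on the lid's hinge axis, at mid-width; in the centrifuge's frame x = 122, y = 0, z = 122 mm. The point's y axis is the hinge axis. Its frame turns with the lid: its -x axis points along the lid to the front edge, its z axis is the outward normal of the lid's upper face
- lid_front (a point): Point on the lid's upper (outer) face at mid-width, 155 mm from the hinge axis 17 mm short of the front edge (a grey finger lip 60 mm wide sticks out 9 mm farther). Same axes as lid_hinge. The lid is a flat white slab 10 mm thick, 196 mm wide, its upper face 5 mm above the hinge axis when shut
- spin_key (a joint): Travel of the short-spin key in m: 0 = up, 0.005 = fully down. Spring-loaded: starts to move at about 1.5 N, is fully down at 4 N, comes back up by itself
- spin_key_top (a point): Centre of the top face of the short-spin key: oblong, black, 22 mm (x) by 36 mm (y), at the bottom of the right-hand well, which is centred on it: 46 mm (x) by 58 mm (y), straight walls. When up, its top is 15 mm below the well's rim, 85 mm above the bench; it goes down 5 mm. In the centrifuge's frame it is at x = -100, y = -50 mm; same axes
- release_key (a joint): Travel of the lid-release key in m: 0 = up, 0.005 = fully down. Not to be pressed
- release_key_top (a point): Centre of the top face of the lid-release key: a round black key, 22 mm across, at the bottom of the left-hand well, which is as large and deep as the right-hand one; at x = -100, y = +50 mm in the centrifuge's frame
- rack_a: orange plastic tube rack, 225 x 105 x 45 mm high, with small capped tubes in it, on one side of the centrifuge. Origin: middle of its underside. To be left alone
- rack_b: yellow plastic tube rack of the same size, on the other side of the centrifuge. Origin: middle of its underside. To be left alone
- bottle: amber reagent bottle with a black cap, 68 mm across, 135 mm tall, near one front corner of the centrifuge. Origin: middle of its underside. To be left alone
- beaker: small clear plastic beaker, 68 mm across, 85 mm tall, near the other front corner of the centrifuge. Origin: middle of its underside. To be left alone
- timer: flat white bench timer, 62 x 68 x 16 mm, lying in front of the centrifuge. Origin: middle of its underside. To be left alone
- pen: black marker pen, 135 mm long, 16 mm thick, lying in front of the centrifuge. Origin: middle of its underside. To be left alone

How it is judged (in metres and radians):
On the way, in this order (a step that is already met when the one before it is completed fails the run):
1. the lid is fully shut (value of joint lid below 0.04 rad), for 0.2 s.
2. with the lid shut, the short-spin key is held right down for three seconds (at least 2.5 s) (value of joint lid below 0.04 rad and value of joint spin_key above 0.0038 m), for 2.5 s.
At the end, for the whole second after the job is handed in: The lid is shut (within 0.04 rad), both keys are up again (within 1 mm), the centrifuge stands level within 20 mm of where it stood, and every other thing within 30 mm (value of joint lid below 0.04 rad and value of joint each of spin_key, release_key below 0.001 m and distance of centrifuge from where it was at the start of the episode below 0.02 m and angle between centrifuge's own z axis and vertical below 0.05 rad and distance of each of rack_a, rack_b, bottle, beaker, timer, pen from where it was at the start of the episode below 0.03 m); the robot touches nothing.
It fails at once if the centrifuge is lifted, tipped or shifted more than 20 mm (distance of centrifuge from where it was at the start of the episode above 0.02 m or angle between centrifuge's own z axis and vertical above 0.1 rad).
It fails at once if the lid is slammed (faster than 3 rad/s) (velocity of joint lid below -3 rad/s).
It fails at once if the lid-release key is pressed (value of joint release_key above 0.002 m).
It fails at once if another thing on the bench is lifted, carried or moved more than 30 mm (distance of any of rack_a, rack_b, bottle, beaker, timer, pen from where it was at the start of the episode above 0.03 m).
It also fails if it takes over 51 s, if anything falls off the work surface, if the arm or the gripper's body presses on something with over 40 N, if the wrist force passes 120 N, or if a joint passes its speed limit or range.

## Working session

There is one attempt and no reset: what is moved stays moved. The work goes in short steps, each a Python script; the robot and the scene stay as the last script left them, time stands still between calls to the robot, and variables do not carry over. Pictures are saved under pics/ and viewed, about 8 in all and at most 12, crops included, and the job is handed in when it is done.

```bash
mkdir -p pics; ls
python3 - <<'E'
from bench import bot, imaging
import cv2,numpy as np
for n in ["scene","top"]:
    im=imaging.capture(n); cv2.imwrite(f"pics/{n}0.png",im)
    m=imaging.camera_model(n); print(n,m)
print(bot.get_state()["t"])
E
```

```text
pics
scene {'K': array([[478.77323116,   0.        , 318.37476433],
       [  0.        , 478.77323116, 200.63889552],
       [  0.        ,   0.        ,   1.        ]]), 'position': array([1235.64195578,  496.57588868,  686.29109816]), 'rotation': array([0.9273471 , 0.01668441, 2.14977206])}
top {'K': array([[394.39344352,   0.        , 319.24761505],
       [  0.        , 394.39344352, 201.20723063],
       [  0.        ,   0.        ,   1.        ]]), 'position': array([ 433.93027534,   57.45306214, 1083.14649712]), 'rotation': array([ 0.1323253 ,  0.00418676, -1.58849344])}
0.1
```

View pics/top0.png

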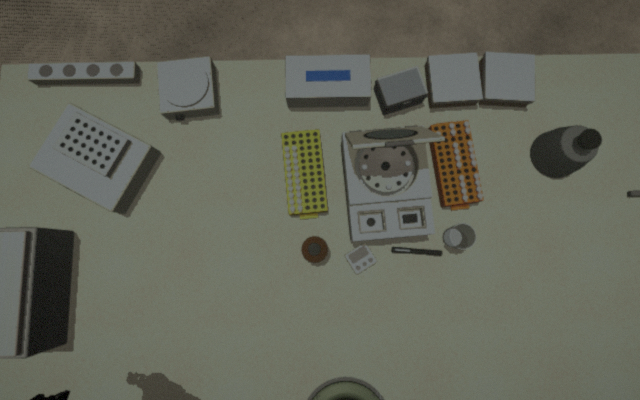

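View pics/scene0.png

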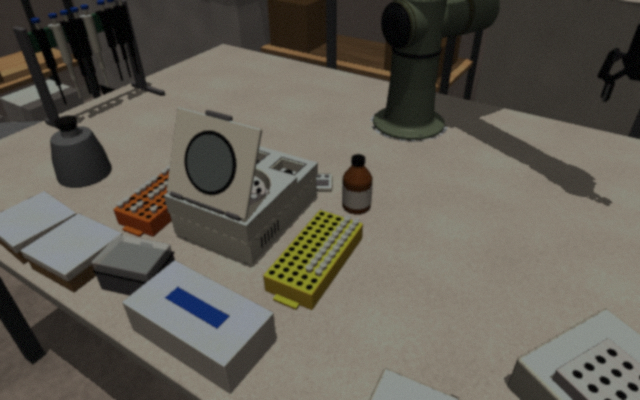

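```bash
cat > h.py <<'E'
import numpy as np, cv2
from scipy.spatial.transform import Rotation as R
from bench import bot, imaging, solve_ik
def ray(m,u,v):
    K=m["K"]; d=np.linalg.inv(K)@[u,v,1]; d=d*[1,-1,-1]
    return np.array(m["position"]), R.from_euler("xyz",m["rotation"]).as_matrix()@d
def onz(m,u,v,z):
    p,d=ray(m,u,v); return p+d*(z-p[2])/d[2]
def proj(m,P):
    q=R.from_euler("xyz",m["rotation"]).as_matrix().T@(np.asarray(P,float)-m["position"])
    q=q*[1,-1,-1]; q=m["K"]@q; return q[:2]/q[2]
E
python3 - <<'E'
from h import *
m=imaging.camera_model("top"); im=cv2.imread("pics/top0.png")
print("base px",proj(m,[0,0,0]))
g=cv2.cvtColor(im,cv2.COLOR_BGR2GRAY)
for (a,b,c,d) in [(362,213,382,230),(398,209,424,227)]:
    w=(g[b:d,a:c]<70).astype(np.uint8)
    n,l,s,cen=cv2.connectedComponentsWithStats(w)
    for i in range(1,n): 
        if s[i,4]>10: u=cen[i]+[a,b]; print(u,s[i],onz(m,*u,85))
a=cv2.resize(im[110:270,270:500],None,fx=3.4,fy=3.4,interpolation=cv2.INTER_CUBIC)
cv2.imwrite("pics/top_c.png",cv2.convertScaleAbs(a,alpha=1.5))
s=cv2.imread("pics/scene0.png")
a=cv2.resize(s[95:265,150:350],None,fx=3.5,fy=3.5,interpolation=cv2.INTER_CUBIC)
cv2.imwrite("pics/scene_c.png",cv2.convertScaleAbs(a,alpha=1.3))
E
```

```text
base px [346.27967705 423.15909119]
[370.5 221.5] [ 5  5  8  8 52] [512.59377268 -69.6767848   85.        ]
[421.5        216.73333333] [22  0  4 17 30] [ 522.37292847 -199.40103118   85.        ]
[409.44262295 218.04098361] [  4   5  15   9 122] [ 519.59958797 -168.68501837   85.        ]
```

View pics/top_c.png

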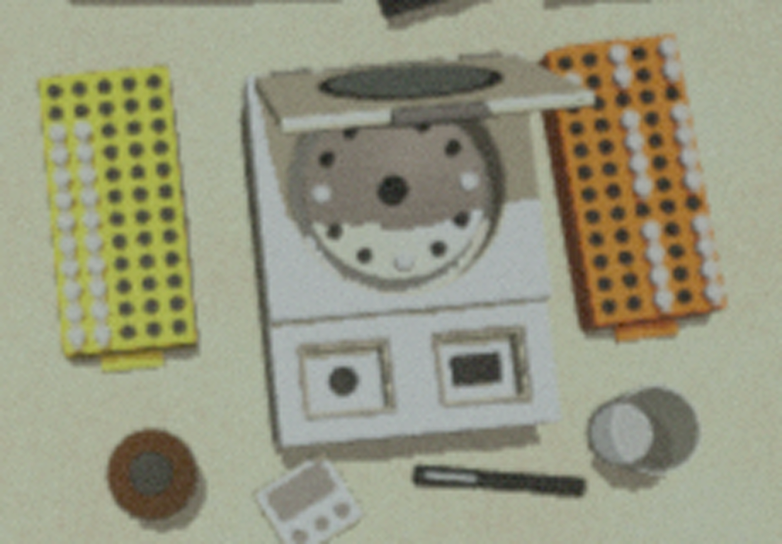

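View pics/scene_c.png

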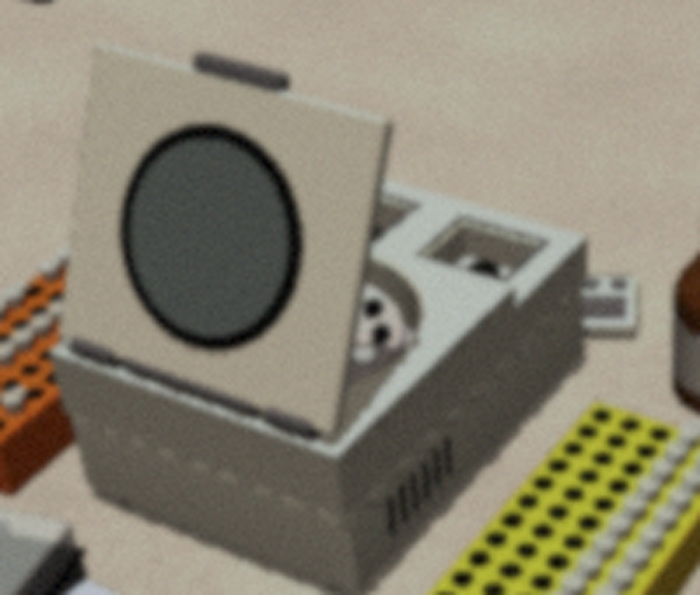

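```bash
cat >> h.py <<'E'
yaw=0.0706; O=np.array([615.9,-112.1,0])
def W(x,y,z): return O+R.from_euler("z",yaw).apply([x,y,z])
def lidpt(a,r,y=0,h=5): return W(122-r*np.cos(a)+h*np.sin(a),y,122+r*np.sin(a)+h*np.cos(a))
E
python3 - <<'E'
from h import *
from scipy.optimize import minimize_scalar as ms
s=imaging.camera_model("scene"); t=imaging.camera_model("top")
sc=lambda u,v:(150+u/3.5,95+v/3.5); tc=lambda u,v:(270+u/3.4,110+v/3.4)
for m,px,y,h in [(s,sc(98,47),-98,5),(s,sc(387,122),98,5),(t,tc(283,122),98,-5),(t,tc(592,98),-98,5)]:
    f=lambda a:np.linalg.norm(proj(m,lidpt(a,172,y,h))-px)
    r=ms(f,bounds=(.5,1.3),method="bounded"); print(r.x,r.fun,px,proj(m,lidpt(r.x,172,y,h)))
print("deck corners",onz(t,*tc(280,447),100),W(-145,103,100),onz(t,*tc(558,420),100),W(-145,-103,100))
print("lid rear (scene)",proj(s,W(140,103,115)),sc(337,455))
st=bot.get_state(); print(st["orientation"],st["opening"])
for a in (1.1,.9,.5,0): print([solve_ik(lidpt(a,150)+[11,0,0],[np.pi,0,yy]) for yy in (yaw,yaw+np.pi)])
E
```

```text
1.1075830466840646 1.9432087609732003 (178.0, 108.42857142857143) [178.07832482 106.48694183]
1.119802750394263 1.159767031115113 (260.57142857142856, 129.85714285714286) [260.52065915 128.69848759]
1.1557957832325731 1.6864512231200879 (353.2352941176471, 145.88235294117646) [351.55155772 145.97800575]
1.086030459199214 0.18663315036214728 (444.11764705882354, 138.8235294117647) [444.30424336 138.82723803]
deck corners [462.61743462 -21.06026231 100.        ] [463.9954554  -19.58508591 100.        ] [ 478.62882604 -224.68059262  100.        ] [ 478.52697665 -225.07191003  100.        ]
lid rear (scene) [243.40919317 228.35319549] (246.28571428571428, 225.0)
[-3.14004856e+00 -2.40422727e-04  2.86676252e+00] 1.0016661464398082
[array([-0.26261793,  0.5957358 ,  0.30142449,  1.27648501,  0.        ,
        2.80837473]), array([-0.26261793,  0.5957358 ,  0.30142449,  1.27648501,  0.        ,
       -0.33321793])]
[array([-0.27527993,  0.54790442,  0.18183646,  1.20472837,  0.        ,
        2.79571272]), array([-0.27527993,  0.54790442,  0.18183646,  1.20472837,  0.        ,
       -0.34587993])]
[array([-0.29688812,  0.49575365, -0.01832771,  1.05671496,  0.        ,
        2.77410454]), array([-0.29688812,  0.49575365, -0.01832771,  1.05671496,  0.        ,
       -0.36748812])]
[array([-0.3092015 ,  0.51792607, -0.17541877,  0.87745149,  0.        ,
        2.76179116]), array([-0.3092015 ,  0.51792607, -0.17541877,  0.87745149,  0.        ,
       -0.3798015 ])]
```

Run:
```python
from h import *
rot=[np.pi,0,yaw+np.pi]
X=R.from_euler("z",yaw).apply([11,0,0])
T=lambda a:lidpt(a,150)+X
bot.grip(0.0,20)
p=np.array(bot.get_state()["tcp_pos"]); bot.movel([p[0],p[1],390],max_speed=200)
s=T(1.32); bot.move_ptp([s[0],s[1],390],rot); print(bot.get_state()["t"])
bot.movel(s,max_speed=120)
for a in np.linspace(1.32,0.08,11)[1:]:
    hit=bot.movel(T(a),max_speed=90,threshold=20)
    st=bot.get_state(); print(round(a,2),hit,np.round(st["contact_force"],1),round(st["t"],2))
    if hit: break
```

```text
4.7917
1.2 False [ 0.9  0.2 -0.3] 6.31
1.07 False [ 0.  -0.2  0.3] 6.67
0.95 False [ 0.3 -0.  -0.6] 7.03
0.82 False [-0.3 -0.1 -0.5] 7.38
0.7 False [0.5 0.4 0.2] 7.74
0.58 False [-1.  -0.3  0.2] 8.1
0.45 False [-0.  -0.4  0.4] 8.46
0.33 False [ 0.1  0.8 -0.3] 8.82
0.2 False [0.2 0.5 0.5] 9.18
0.08 False [0.8 0.  1.1] 9.53
```

Run:
```python
from h import *
X=R.from_euler("z",yaw).apply([11,0,0])
hit=bot.movel(lidpt(-0.06,150)+X,max_speed=25,threshold=12)
st=bot.get_state(); print(hit,np.round(st["contact_force"],1),st["tcp_pos"],round(st["t"],2))
im=imaging.capture("scene"); 
cv2.imwrite("pics/s1.png",cv2.convertScaleAbs(cv2.resize(im[60:300,100:420],None,fx=2.4,fy=2.4,interpolation=cv2.INTER_CUBIC),alpha=1.4))
```

```text
True [-0.9  0.6  7.1] [ 599.47286766 -113.43077184  126.99064547] 10.1
```

View pics/s1.png

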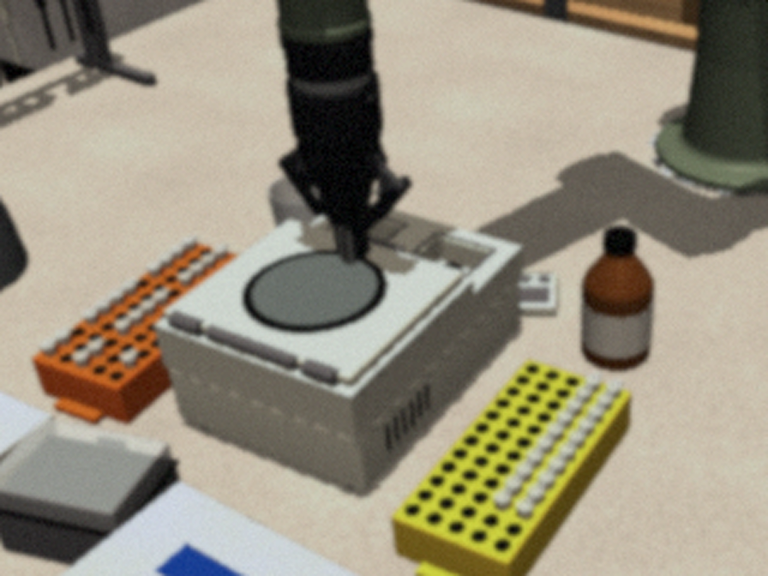

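The lid lies flat, and the tip stopped at z = 127.0 mm, the height given for the shut lid. Next I'll hover over the key and check from near.

Run:
```python
from h import *
bot.dwell(0.5); print(np.round(bot.get_state()["contact_force"],1))
p=np.array(bot.get_state()["tcp_pos"]); bot.movel([p[0],p[1],190],max_speed=120)
k=W(-100,-50,0); bot.movel([k[0],k[1],190],max_speed=150); 
m=imaging.camera_model("wrist"); im=imaging.capture("wrist"); print(bot.get_state()["tcp_pos"],bot.get_state()["t"])
print("key pred px",proj(m,[k[0],k[1],85]), "well corners",[np.round(proj(m,W(-100+a,-50+b,100))) for a,b in((23,29),(23,-29),(-23,-29),(-23,29))])
v=cv2.convertScaleAbs(im,alpha=1.5)
for a,b in((23,29),(23,-29),(-23,-29),(-23,29)): cv2.circle(v,tuple(int(q) for q in proj(m,W(-100+a,-50+b,100))),3,(0,0,255),-1)
cv2.imwrite("pics/w1.png",v); cv2.imwrite("pics/w1raw.png",im)
```

```text
[-1.4  0.2  5.8]
[ 520.36897347 -168.73803998  189.96881713] 12.1833
key pred px [319.4301703  199.48560957] well corners [array([358., 234.]), array([281., 234.]), array([279., 174.]), array([360., 174.])]
```

View pics/w1.png

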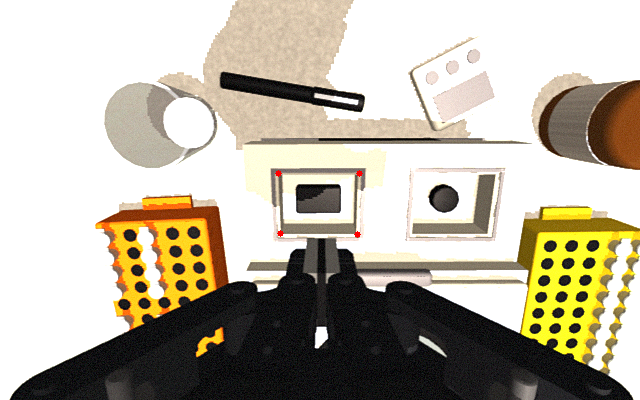

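The wrist view shows the right-hand well at about (273–363, 170–238) and the key at (318,199). The prediction was (319,199), so they agree within 1 mm. Pressing.

Run:
```python
from h import *
k=W(-100,-50,0)
print(bot.movel([k[0],k[1],91],max_speed=100,threshold=15), bot.get_state()["contact_force"])
hit=bot.movel([k[0],k[1],78.5],max_speed=12,threshold=9)
st=bot.get_state(); print(hit,np.round(st["contact_force"],1),st["tcp_pos"],round(st["t"],2))
if st["tcp_pos"][2]<81:
    for i in range(3):
        bot.dwell(1.1); st=bot.get_state(); print(np.round(st["contact_force"],1),st["tcp_pos"],round(st["t"],2))
```

```text
False [-0.64827391  0.01274155  0.77964585]
True [-1.3  0.1  4.9] [ 519.69486489 -169.04668662   80.0254084 ] 14.22
[-1.4  0.5  6. ] [ 519.70391374 -169.0712486    80.01455435] 15.32
[-1.5  0.7  4.6] [ 519.74545713 -169.05841253   80.02090407] 16.42
[-1.3  0.6  5.5] [ 519.73147912 -169.06631265   80.01268677] 17.52
```

Run:
```python
from h import *
k=W(-100,-50,0)
bot.movel([k[0],k[1],100],max_speed=30); bot.movel([k[0],k[1],260],max_speed=150)
bot.move_ptp([330,-60,330],[np.pi,0,yaw+np.pi]); bot.dwell(.3)
st=bot.get_state(); print(np.round(st["contact_force"],1),st["tcp_pos"],st["t"])
a=imaging.capture("top")[100:280,250:520]; b=imaging.capture("scene")[90:290,120:400]
r=lambda q:cv2.convertScaleAbs(cv2.resize(q,(390,280),interpolation=cv2.INTER_CUBIC),alpha=1.4)
cv2.imwrite("pics/end.png",np.hstack([r(a),r(b)]))
```

```text
[0.3 0.3 0.1] [330.44377811 -60.28594538 329.55277651] 20.7833
```

View pics/end.png

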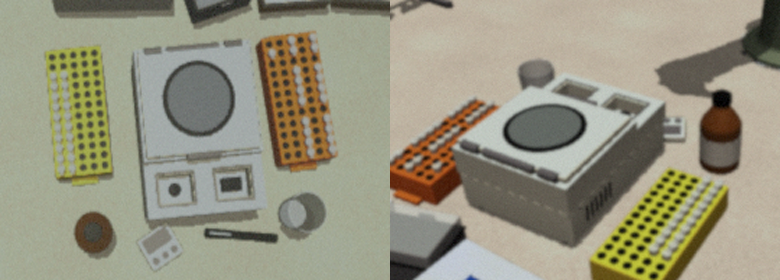

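The end picture shows the lid shut, the machine and the other things where they were, and the arm clear.

```bash
python3 -c "
from bench import bot
bot.sign_off(); print(bot.get_state()['t'])"
```

```text
the job is handed in; nothing more can be done
the job is handed in; nothing more can be done
```

The job is done and handed in at about 21 s of the 51 s allowed. No verdict is reported, so what follows is from my own checks.

- **Lid:** I pushed it down along its hinge arc with the closed fingertips. They stopped at z = 127.0 mm, the height given for the shut lid, with about 6 N on it. It still looks shut in the final picture.
- **Short-spin key:** before pressing, the wrist camera showed the key within about 1 mm of where I expected it. I pressed it to z = 80.0 mm, which is its full 5 mm travel, with about 5 N on it. It stayed down for about 3.3 s, then I lifted straight out.
- **Finish:** the arm is clear of the machine with about zero force on the tool. By eye, the final top and scene pictures show the centrifuge, racks, bottle, beaker, timer and pen unmoved. I never touched the release key.

My four readings of the starting lid angle disagreed slightly (1.09 to 1.16 rad), so I began the push from well clear of it. During the push the tool force read near zero at every point until the lid reached its stop. I did not measure the lid's speed or confirm from a close picture that the key came back up.

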